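# Clamp the laser module on the optics breadboard

## Task

Without picking anything up, swing the clamp strap round with a finger, pushing on its blue fin, until it stops over the black laser module, then push the red cam lever all the way down so that the rubber foot clamps the module. Leave the module lying where it is in its nest, do not disturb the other things on the bench, and come clear when done.

Things in the scene. Friction and masses are not known exactly. Their poses are not given: they have to be found in the camera images.
- breadboard: aluminium optics breadboard, fixed, 300 x 320 x 15 mm, top at z = 15 mm. Its origin lies on the bench (z = 0) below the clamp's upright pivot axis; the plate spans -130 to +170 mm in its x, -150 to +170 mm in its y. The steel pivot post (26 mm across) stands at the origin, the module's nest at x = +75 mm
- strap (a joint): turn of the grey clamp strap about the upright axis at the breadboard's origin, rad. At 0 it is open, 1.5 rad counter-clockwise (from above) of the breadboard's +x, so nearly along its +y; grows as it swings clockwise; 1.5 is the hard stop, pointing along +x over the module. Starts at 0 to 0.45. Stiff: stays where left, takes about 2 N at the fin
- fin (a point): centre of the upright blue push fin on the strap's outer end, 106 mm from the pivot axis, on the strap's centre line. Fin 34 mm long along the strap, 6 mm thick, z = 68 to 102 mm (this point at z = 85 mm). The strap bar below it is 24 mm wide, from z = 58 to 68 mm, and reaches 125 mm from the pivot axis
- cam_lever (a joint): red cam lever, hinged across the strap above the pivot axis (hinge at z = 80 mm); swings with the strap and points away from the fin, beyond the pivot. Rad: 0 is raised 0.75 rad (43 degrees) above level, 0.75 is fully down, level, at its hard stop. Starts at 0 to 0.08. Stiff: stays where left; takes 5 to 8 N on its paddle. Reaches 91 mm from its hinge
- lever_pad (a point): middle of the upper face of the lever's red paddle, 70 mm along the lever from its hinge; the paddle is 42 mm long along the lever, 28 mm wide, 10 mm thick. About z = 131 mm with the lever raised, z = 85 mm with it fully down
- clamp_foot: round rubber foot, 18 mm across, under the strap 75 mm from the pivot axis; origin at the centre of its underside, z = 51 mm with the lever raised. The lever drives it 6.6 mm down, on to the module
- laser_module: black laser module, a loose block 35 x 64 x 30 mm (x, y, z) with a brass barrel 20 mm across and 14 mm long on its +y end, lying along the breadboard's y between two 10 mm high nest rails; origin at the centre of its underside, at z = 15 mm, top at z = 45 mm
- spare_module: bystander: another black module like the laser module, loose on the breadboard, 30 mm high; origin at the centre of its underside
- lens_mount: bystander: small lens on a post with a 40 mm square foot, 59 mm high, loose on the breadboard; origin at the centre of its underside
- screw_jar: bystander: small clear jar with a white cap, 36 mm across, 42 mm high, loose on the breadboard; origin at the centre of its underside
- lens_cleaner: bystander: white bottle with a blue cap, 48 mm across, 120 mm high, on the bench; origin at the centre of its underside
- driver: bystander: screwdriver 160 mm long lying on the bench; origin under its middle
- mouse: bystander: black computer mouse 100 x 60 x 22 mm on the bench; origin at the centre of its underside
- parts_tray: bystander: blue tray 140 x 100 x 30 mm on the bench; origin at the centre of its underside
Things that resemble listed ones, but are neither listed nor needed, are in the scene too. Leave any green or orange look-alike of the laser_module alone.

How it is judged:
By the outcome, as a careful person would: the job done as asked, in the order asked, and still so for the second after the job is handed in, with the robot touching nothing.
It also fails if it takes over 51 s, if anything falls off the work surface, if the arm or the gripper's body presses on something with over 40 N, if the wrist force passes 120 N, or if a joint passes its speed limit or range.

## Robot

A 6-joint arm with a two-finger parallel gripper is mounted at the origin on the work surface. World frame = base frame: x ahead of the robot, y to its left, z up, the work surface at z = 0. Lengths are in m, angles in rad, forces in N, time in s.
With the tool pointing down it reaches from about 0.275 to 0.875 m from the base axis. Payload 12.5 kg.
Tool frame: the origin (TCP) lies between the finger pads; the fingertips stand r.finger_overhang ahead of it and the grasp point (between the pads) lies 8 mm behind it (r.finger_overhang is the distance from the TCP to the fingertips, in m); z points along the fingers, y is the direction in which the jaws open and shut (so a half turn about z gives the same grasp; the last joint's range is limited). The gripper opens to 85 mm and grips with 20 to 120 N. Pads are 22 mm wide; open, the fingers measure 114 mm over their backs; the gripper's body (76 mm by 85 mm) begins 54 mm behind the grasp point. The pads swing forward as they close: fully open they stand 13 mm farther back than shut.
Start: joints at [1.128, 0.351, 1.652, -0, 1.139, -0.085], TCP at [0.193, 0.515, 0.242] pointing down, gripper open.
Joint ranges: [-2.75, 2.75], [-0.79, 2.1], [0.01, 2.65], [-1.57, 4.71], [0.07, 3.14], [-2.87, 2.87]. Speed limits (rad/s): [2.22, 2.22, 2.79, 3.14, 3.14, 3.14].

## Interface

Orientations are given as a rotation vector (axis times angle).
In Python, from cell import r gives the robot as it stands. The module is installed in compiled form; this text tells all that it offers.
- The arm moves only by the shell command python3 -m inch 'ROWS' [OPENING]. ROWS is JSON, a list of rows, each an object with "delta_pos": the shift along the tool's x, y, z in units of 40 mm (1.0 is 40 mm), a list of three; "yaw": the turn about the tool's z in units of 6 degrees (1.0 is 6 degrees). A call has 1 to 5 rows; each row shifts and turns the commanded pose from where the row before left it, along the tool's axes as they then stand; what a row does not reach is not made up. A row lasts 1/12 s, in which the tool goes at most 41.7 mm and 7.16 degrees, less where a joint would pass 70% of its speed; a pose out of reach is approached as far as the arm can. A call is refused whole if a number of a shift passes 1 or a number of a turn 1, either way. A call with a gripper value outside its range is refused whole. OPENING is the opening, from 0 (shut) to 1 (fully open), set as the call begins (- or left out, the last holds). The fingers move at their own pace and stop on an object; the grip force is fixed at half the most. Time passes only in rows, so rows that do not move let the fingers close. It gives the time, the measured TCP pose, the force and the opening at its end, in the units of the state.
- r.get_state(): the state, without advancing time (a new reading comes with each control period).
- r.snapshot(name): name is "side" or "top" or "wrist"; returns (picture, depth): 480x640x3 uint8, red, green, blue; 480x640 float32, m along the optical axis (not along the pixel's ray), 0 where there is no reading.
- r.calibration(name): a dict with "K" (3x3 intrinsics, pixels), "rvec" (rotation vector, rad) and "tvec" (3), from world to camera coordinates, as OpenCV has them; the wrist camera has in their place "T_tool_cam" (4x4, takes a point from camera to tool coordinates, whose origin is the TCP and whose axes are the flange's). Camera axes: x right, y down, z forward; pixel columns grow to the right and rows downward; lengths in m; the calibration is good to about 2 mm. A picture is of the moment at which its call begins: read the wrist's pose just before it. calibration takes no time and is no camera call.
- r.job_done(): hands the job in, once; it reports no verdict.
The state is a dict: "time": time; "q": joint angles; "dq": joint speeds; "effort": joint torques, N m; "eef_pos": TCP position; "ee_rot": TCP orientation; "force": force on the tool from outside, world axes, zero at the start; "torque": the same for the moment, N m; "gripper_width": finger opening in m.
Only numpy, scipy, OpenCV 4.12 (cv2) and the standard library are available. Lean on these libraries where they do the work, as an engineer would, in place of code of your own. Each camera call takes 0.05 s, during which the arm holds its last target.

## Working session

There is one attempt and no reset: what is moved stays moved. The work goes in short steps, Python scripts to look and compute and a shell command to move; the robot and the scene stay as the last step left them, time stands still between calls to the robot, and variables do not carry over. Pictures are saved under pics/ and viewed, and the job is handed in when it is done.

```bash
mkdir -p pics; ls; cat > h.py <<'E'
from cell import r
import numpy as np, cv2
from scipy.spatial.transform import Rotation as R
def snap(n,f):
    p,d=r.snapshot(n); cv2.imwrite('pics/%s.png'%f,cv2.cvtColor(p,cv2.COLOR_RGB2BGR)); np.savez('pics/%s.npz'%f,p=p,d=d); return p,d
def ext(n):
    c=r.calibration(n); return c['K'],R.from_rotvec(np.ravel(c['rvec'])).as_matrix(),np.ravel(c['tvec'])
def pts(n,d,mask):
    K,Rm,t=ext(n); v,u=np.nonzero(mask&(d>0)); z=d[v,u]
    c=np.stack([(u-K[0,2])/K[0,0]*z,(v-K[1,2])/K[1,1]*z,z],1)
    return (c-t)@Rm
def ray(n,u,v,z):
    K,Rm,t=ext(n); dd=np.linalg.solve(K,[u,v,1])@Rm; o=-t@Rm; return o+dd*(z-o[2])/dd[2]
E
python3 - <<'E'
from h import *
s=r.get_state(); print(s, r.finger_overhang)
for n in('top','side'): snap(n,n+'1'); print(n, -ext(n)[2]@ext(n)[1])
E
```

```text
pics
{'time': 0.0, 'q': array([ 1.12840363e+00,  3.51232635e-01,  1.65243934e+00,  3.14403298e-05,
        1.13909322e+00, -8.45991459e-02]), 'dq': array([-6.45816250e-04,  3.97603499e-04,  3.20942758e-05, -1.40396445e-03,
        9.98356356e-04, -1.16838583e-03]), 'effort': array([-1.86440238e-04, -5.06093860e+01, -2.91417038e+01, -8.19854836e-05,
        4.35911876e-03,  6.87278245e-06]), 'eef_pos': array([0.19244474, 0.51488846, 0.24175459]), 'ee_rot': array([-5.58988789e-01, -3.09112291e+00,  1.76639566e-03]), 'force': array([ 1.42899637, -0.39675844, -0.56503559]), 'torque': array([-0.00329613,  0.02290174,  0.04454254]), 'gripper_width': 0.08554436591103577} 0.011
top [ 0.41993734 -0.00261005  1.54903206]
side [ 0.03915293 -0.75024142  0.8126839 ]
```

View pics/top1.png

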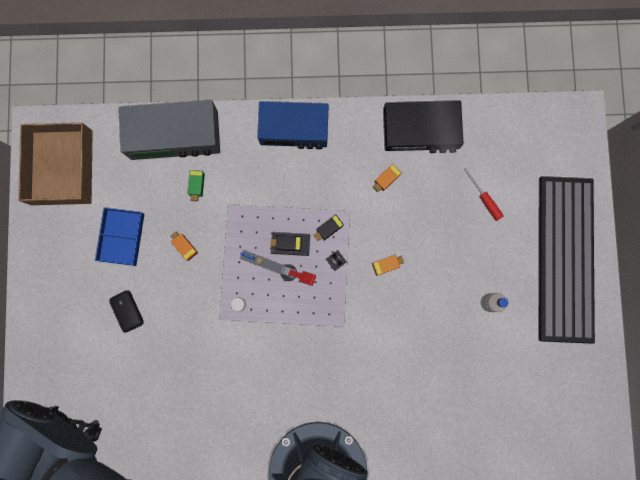

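View pics/side1.png

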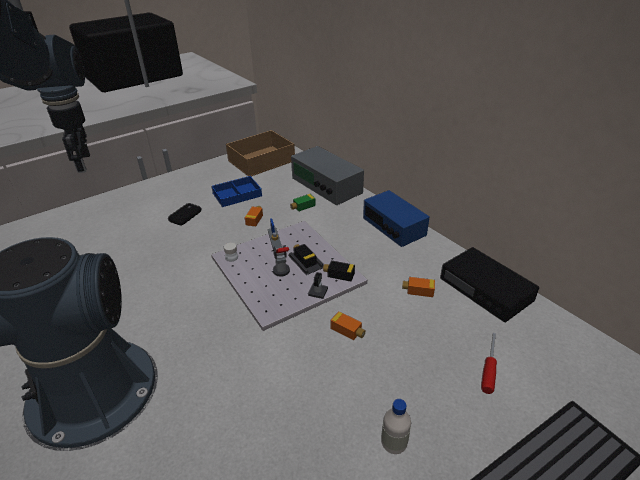

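The top view shows the pivot at about (290,272), the module ahead of it at (290,243), the strap pointing left to the blue fin at (248,256), and the red lever at (303,277). The jar, lens mount and spare module are at (238,304), (336,260) and (329,228). Next I'll measure these.

```bash
python3 - <<'E'
from h import *
z=np.load('pics/top1.npz');p,d=z['p'],z['d']
hsv=cv2.cvtColor(p,cv2.COLOR_RGB2HSV)
roi=np.zeros(d.shape,bool); roi[205:328,218:352]=1
blue=roi&(hsv[...,0]>100)&(hsv[...,0]<125)&(hsv[...,1]>120)
red=roi&((hsv[...,0]<8)|(hsv[...,0]>172))&(hsv[...,1]>140)
for n,m in(('blue',blue),('red',red)):
    q=pts('top',d,m); print(n,m.sum(),np.median(q,0),q.min(0),q.max(0)); 
    v,u=np.nonzero(m); print(cv2.minAreaRect(np.stack([u,v],1).astype(np.float32)))
q=pts('top',d,red); q=q[np.argsort(q[:,1])]; print(np.round(q[::6],3))
# plate corners
dd=pts('top',np.where(d>0,d,9),np.ones_like(roi)).reshape(480,640,3)
pl=(hsv[...,1]<60)&(dd[...,2]>.009)&(dd[...,2]<.02)&roi
c=max(cv2.findContours(pl.astype(np.uint8),0,2)[0],key=cv2.contourArea)
rc=cv2.boxPoints(cv2.minAreaRect(c)); print([ray('top',*x,.015).round(3) for x in rc],cv2.minAreaRect(c))
crop=cv2.resize(p[195:335,210:360],None,fx=5,fy=5,interpolation=2)
cv2.imwrite('pics/crop.png',crop[:600,:,::-1])
z=np.load('pics/side1.npz')['p']
cv2.imwrite('pics/crops.png',cv2.resize(z[200:330,200:370],None,fx=4.6,fy=4.6,interpolation=2)[...,::-1])
E
```

```text
blue 36 [0.54319735 0.15727533 0.10220748] [0.53620159 0.14302291 0.07308719] [0.54931856 0.17217159 0.10884089]
((247.00001525878906, 255.5), (12.991567611694336, 2.5749053955078125), 20.556045532226562)
red 204 [0.48669317 0.01777285 0.12701213] [ 0.46754782 -0.00739971  0.0870541 ] [0.50522105 0.05626756 0.14627001]
((301.45001220703125, 276.1500244140625), (26.246904373168945, 10.11928939819336), 18.434947967529297)
[[ 0.487 -0.007  0.137]
 [ 0.479 -0.005  0.138]
 [ 0.475 -0.002  0.133]
 [ 0.479 -0.     0.14 ]
 [ 0.492  0.002  0.136]
 [ 0.477  0.002  0.141]
 [ 0.489  0.004  0.136]
 [ 0.475  0.005  0.139]
 [ 0.487  0.007  0.138]
 [ 0.472  0.007  0.142]
 [ 0.487  0.009  0.131]
 [ 0.473  0.01   0.136]
 [ 0.485  0.012  0.133]
 [ 0.47   0.012  0.135]
 [ 0.48   0.014  0.136]
 [ 0.497  0.016  0.127]
 [ 0.483  0.017  0.129]
 [ 0.498  0.019  0.121]
 [ 0.48   0.019  0.129]
 [ 0.495  0.021  0.12 ]
 [ 0.478  0.022  0.124]
 [ 0.488  0.024  0.123]
 [ 0.493  0.026  0.122]
 [ 0.479  0.026  0.119]
 [ 0.491  0.029  0.109]
 [ 0.486  0.031  0.115]
 [ 0.489  0.034  0.111]
 [ 0.499  0.038  0.107]
 [ 0.502  0.041  0.099]
 [ 0.489  0.043  0.107]
 [ 0.502  0.046  0.097]
 [ 0.5    0.049  0.094]
 [ 0.5    0.051  0.094]
 [ 0.495  0.054  0.093]]
[array([0.386, 0.241, 0.015]), array([0.688, 0.223, 0.015]), array([ 0.663, -0.104,  0.015]), array([ 0.362, -0.08 ,  0.015])] ((284.68756103515625, 264.8584289550781), (125.36053466796875, 116.71995544433594), 2.759107828140259)
```

View pics/crop.png

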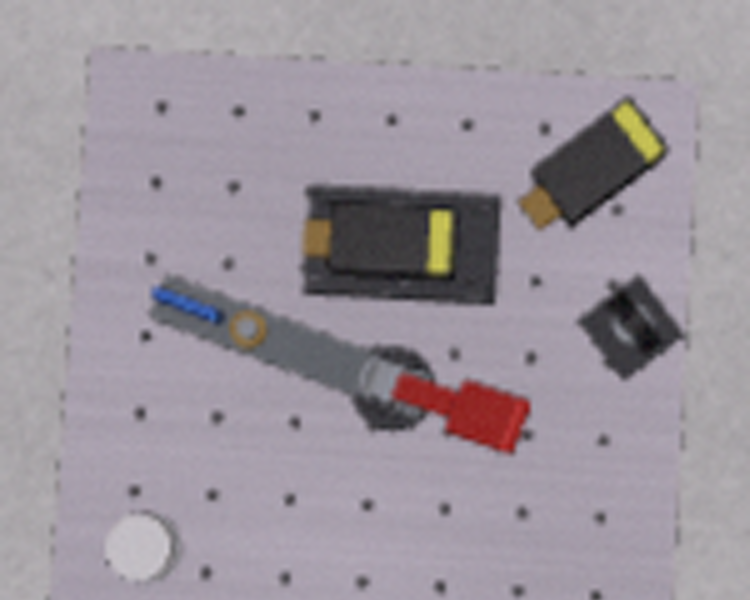

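View pics/crops.png

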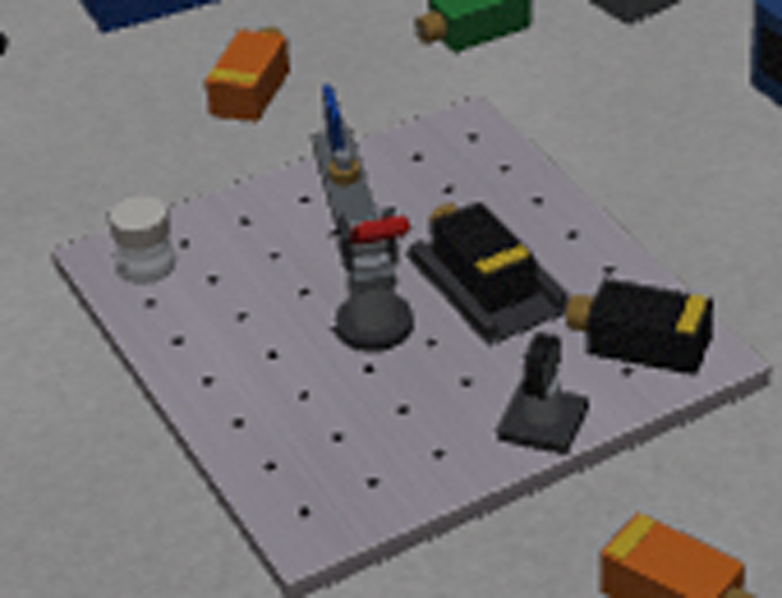

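```bash
cat >> h.py <<'E'
O=np.array([.504,.062])
def togo(target):
    s=r.get_state(); M=R.from_rotvec(s['ee_rot']).as_matrix(); d=M.T@(np.array(target)-s['eef_pos'])
    print('tcp',s['eef_pos'].round(4),'toolx,y deg',np.degrees(np.arctan2(M[1,0],M[0,0])).round(1),np.degrees(np.arctan2(M[1,1],M[0,1])).round(1),'F',s['force'].round(1),'w',round(s['gripper_width'],3),'t',round(s['time'],2)); print('shift mm',(d*1e3).round(1),'units',(d/.04).round(3))
E
python3 - <<'E'
from h import *
f=ray('top',247,255.5,.1); print('fin',f, f[:2]-O, np.degrees(np.arctan2(*(f[:2]-O)[::-1])), np.linalg.norm(f[:2]-O))
print('post', ray('top',210+392/5,195+388/5,.02), 'module',ray('top',210+391/5,195+240/5,.045),'foot screw',ray('top',210+247/5,195+328/5,.075))
# fin in side view
z=np.load('pics/side1.npz');p,d=z['p'],z['d'];hsv=cv2.cvtColor(p,cv2.COLOR_RGB2HSV)
m=np.zeros(d.shape,bool);m[215:250,262:285]=1;m&=(hsv[...,0]>100)&(hsv[...,0]<125)&(hsv[...,1]>120)
q=pts('side',d,m);print('side fin',m.sum(),q.mean(0),q.min(0),q.max(0))
u=(f[:2]-O)/np.linalg.norm(f[:2]-O); fin=O+.106*u; perp=np.array([-u[1],u[0]])
t=[*(fin+.030*perp),.16]; print('target',t); togo(t)
E
```

```text
fin [0.54290796 0.15765402 0.1       ] [0.03890796 0.09565402] 67.86561639743236 0.1032643277898826
post [0.50263078 0.0604907  0.02      ] module [0.57670563 0.05829321 0.045     ] foot screw [0.53146349 0.12973998 0.075     ]
side fin 30 [0.54026797 0.15197763 0.09659855] [0.53464894 0.14220515 0.077613  ] [0.549358   0.17102749 0.10614048]
target [np.float64(0.5161496217688689), np.float64(0.17149149140857214), 0.16]
tcp [0.1925 0.5149 0.2418] toolx,y deg 159.5 69.5 F [ 0.8 -0.4  0.9] w 0.086 t 0.1
shift mm [-423.4 -208.2   82. ] units [-10.586  -5.206   2.05 ]
```

```bash
python3 -m inch '[{"delta_pos":[-0.3,-0.15,0],"yaw":0},{"delta_pos":[-0.7,-0.35,0],"yaw":0},{"delta_pos":[-0.7,-0.35,0],"yaw":0},{"delta_pos":[-0.7,-0.35,0],"yaw":0},{"delta_pos":[-0.7,-0.35,0],"yaw":0}]' 0
python3 -m inch '[{"delta_pos":[-0.7,-0.35,0],"yaw":0},{"delta_pos":[-0.7,-0.35,0],"yaw":0},{"delta_pos":[-0.7,-0.35,0],"yaw":0},{"delta_pos":[-0.7,-0.35,0],"yaw":0},{"delta_pos":[-0.7,-0.35,0],"yaw":0}]'
python3 -m inch '[{"delta_pos":[-0.7,-0.35,0],"yaw":0},{"delta_pos":[-0.7,-0.35,0],"yaw":0},{"delta_pos":[-0.7,-0.35,0],"yaw":0},{"delta_pos":[-0.7,-0.35,0],"yaw":0},{"delta_pos":[-0.3,-0.15,0],"yaw":0}]'
python3 -m inch '[{"delta_pos":[0,0,0],"yaw":0},{"delta_pos":[0,0,0],"yaw":0}]'
python3 -c "
from h import *
togo([.516,.1715,.16])"
```

```text
time: 0.52
eef_pos: [0.2879, 0.4119, 0.2421]
ee_rot: [-0.559, -3.091, 0.001]
force: [0.5, 0.1, -0.2]
gripper_width: 0.0258
time: 0.93
eef_pos: [0.3945, 0.2971, 0.2422]
ee_rot: [-0.559, -3.091, 0.0]
force: [0.1, 0.2, -0.2]
gripper_width: -0.0002
time: 1.35
eef_pos: [0.4899, 0.1945, 0.2421]
ee_rot: [0.562, 3.09, -0.001]
force: [0.5, -0.9, -1.0]
gripper_width: -0.0001
time: 1.52
eef_pos: [0.4878, 0.1972, 0.242]
ee_rot: [-0.561, -3.09, 0.0]
force: [-1.1, 0.3, -0.2]
gripper_width: -0.0002
tcp [0.4878 0.1972 0.242 ] toolx,y deg 159.4 69.4 F [-1.1  0.3 -0.2] w -0.0 t 1.52
shift mm [-35.5 -14.1  82. ] units [-0.887 -0.352  2.05 ]
```

```bash
python3 -m inch '[{"delta_pos":[-0.3,-0.12,0.5],"yaw":0},{"delta_pos":[-0.3,-0.12,0.6],"yaw":0},{"delta_pos":[-0.3,-0.11,0.6],"yaw":0},{"delta_pos":[0,0,0.35],"yaw":0},{"delta_pos":[0,0,0],"yaw":0}]'
python3 - <<'E'
from h import *
s=r.get_state(); p,d=snap('wrist','w1'); snap('side','s2')
togo([.516,.1715,.088])
c=r.calibration('wrist');K=c['K'];T=c['T_tool_cam'];M=R.from_rotvec(s['ee_rot']).as_matrix()
hsv=cv2.cvtColor(p,cv2.COLOR_RGB2HSV)
m=(hsv[...,0]>100)&(hsv[...,0]<125)&(hsv[...,1]>120)&(d>0)
v,u=np.nonzero(m);z=d[v,u]
q=np.stack([(u-K[0,2])/K[0,0]*z,(v-K[1,2])/K[1,1]*z,z],1)@T[:3,:3].T+T[:3,3]
w=q@M.T+s['eef_pos']
g=(w[:,2]>.07)&(w[:,2]<.12)&(np.hypot(*(w[:,:2]-O).T)<.15)
print(g.sum(),w[g].mean(0),w[g].min(0),w[g].max(0)); print('tool',q[g].min(0),q[g].max(0))
E
```

```text
time: 1.93
eef_pos: [0.5148, 0.1722, 0.1574]
ee_rot: [-0.557, -3.087, 0.003]
force: [-0.9, -0.2, 0.2]
gripper_width: -0.0002
tcp [0.5162 0.1728 0.1606] toolx,y deg 159.6 69.6 F [ 0.5 -0.3 -0.4] w 0.0 t 2.03
shift mm [-0.3 -1.2 72.6] units [-0.008 -0.03   1.814]
224 [0.53837388 0.15026534 0.07775693] [ 0.52631088 -0.05814977  0.07004902] [0.54707415 0.17678926 0.0867053 ]
tool [-0.10334075 -0.21118088  0.07065915] [-0.02619028  0.01583751  0.08740576]
```

View pics/w1.png

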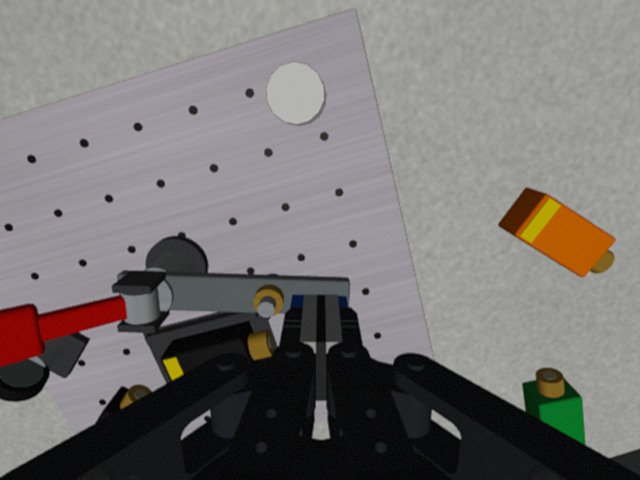

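View pics/s2.png

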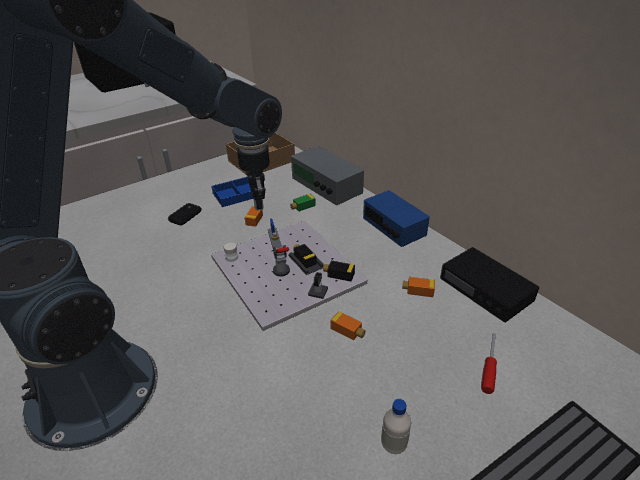

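The wrist view shows the blue fin at (320,302), centred along the finger pair and about 27 mm to its tool −x side. That leaves it safe to lower.

```bash
python3 -m inch '[{"delta_pos":[0,0,0.5],"yaw":0},{"delta_pos":[0,0,0.6],"yaw":0},{"delta_pos":[0,0,0.5],"yaw":0},{"delta_pos":[0,0,0.2],"yaw":0},{"delta_pos":[0,0,0],"yaw":0}]'
python3 -m inch '[{"delta_pos":[-0.1,0,0],"yaw":0},{"delta_pos":[-0.1,0,0],"yaw":0},{"delta_pos":[0,0,0],"yaw":0}]'
python3 -c "
from h import *
snap('wrist','w2')
togo([.516,.1715,.088])"
```

```text
time: 2.45
eef_pos: [0.5163, 0.1723, 0.088]
ee_rot: [-0.558, -3.09, 0.001]
force: [-0.7, 0.4, 0.5]
gripper_width: 0.0
time: 2.7
eef_pos: [0.5259, 0.1691, 0.0899]
ee_rot: [0.559, 3.089, 0.002]
force: [0.1, -0.7, 0.3]
gripper_width: 0.0002
tcp [0.5255 0.1691 0.0895] toolx,y deg 159.5 69.5 F [-0.1 -0.4 -0.2] w 0.0 t 2.75
shift mm [ 9.7 -1.1  1.5] units [ 0.243 -0.027  0.038]
```

View pics/w2.png

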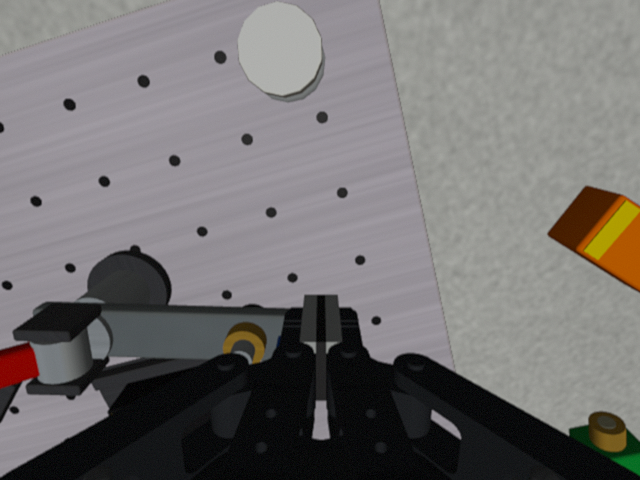

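```bash
python3 -m inch '[{"delta_pos":[-0.07,0,0],"yaw":0},{"delta_pos":[-0.07,0,0],"yaw":0},{"delta_pos":[-0.14,0.015,0],"yaw":0.5},{"delta_pos":[-0.14,0.015,0],"yaw":0.5},{"delta_pos":[-0.14,0.015,0],"yaw":0.5}]'
python3 -m inch '[{"delta_pos":[-0.14,0.015,0],"yaw":0.5},{"delta_pos":[-0.14,0.015,0],"yaw":0.5},{"delta_pos":[-0.14,0.015,0],"yaw":0.5}]'
python3 -c "
from h import *
snap('wrist','w3');p,d=snap('top','t3'); cv2.imwrite('pics/t3c.png',cv2.resize(p[195:335,210:360],None,fx=4,fy=4)[...,::-1])
togo([.516,.1715,.088])"
```

```text
time: 3.17
eef_pos: [0.5457, 0.1619, 0.0884]
ee_rot: [-0.804, -3.036, 0.0]
force: [-2.0, 1.1, 1.3]
gripper_width: -0.0001
time: 3.42
eef_pos: [0.5608, 0.1544, 0.0883]
ee_rot: [-1.039, -2.964, 0.001]
force: [-2.1, -0.2, 2.4]
gripper_width: -0.0002
tcp [0.5614 0.1542 0.0883] toolx,y deg 141.4 51.4 F [ 0.3 -0.  -0.3] w -0.0 t 3.52
shift mm [ 46.3 -14.7   0.3] units [ 1.156 -0.369  0.008]
```

View pics/w3.png

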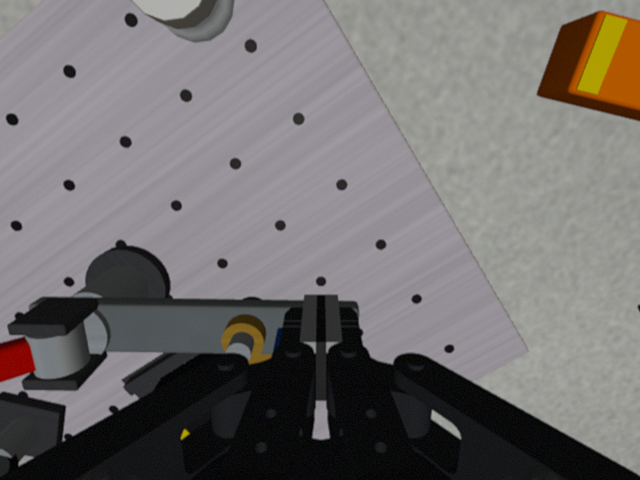

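View pics/t3c.png

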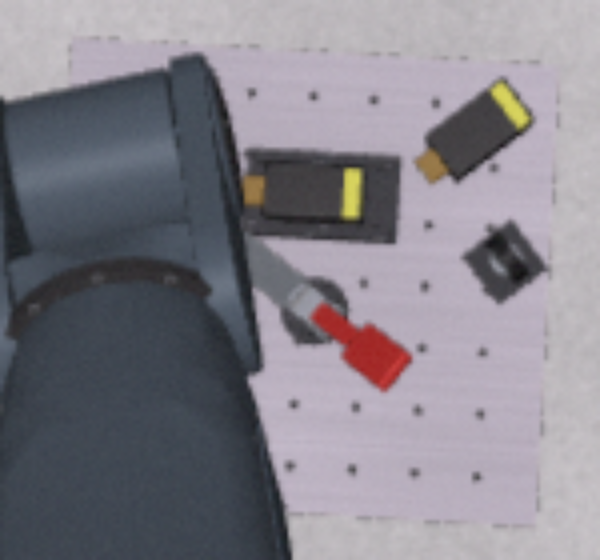

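```bash
python3 -m inch '[{"delta_pos":[-0.14,0.01,0],"yaw":0.5},{"delta_pos":[-0.14,0.01,0],"yaw":0.5},{"delta_pos":[-0.14,0.01,0],"yaw":0.5},{"delta_pos":[-0.14,0.01,0],"yaw":0.5},{"delta_pos":[-0.14,0.01,0],"yaw":0.5}]'
python3 -m inch '[{"delta_pos":[-0.14,0.01,0],"yaw":0.5},{"delta_pos":[-0.14,0.01,0],"yaw":0.5},{"delta_pos":[-0.14,0.01,0],"yaw":0.5},{"delta_pos":[-0.14,0.01,0],"yaw":0.5},{"delta_pos":[-0.14,0.01,0],"yaw":0.5}]'
python3 -m inch '[{"delta_pos":[-0.14,0.01,0],"yaw":0.5},{"delta_pos":[-0.14,0.01,0],"yaw":0.5},{"delta_pos":[-0.14,0.01,0],"yaw":0.5},{"delta_pos":[0,0,0],"yaw":0}]'
python3 -c "
from h import *
snap('wrist','w4')
s=r.get_state()
v=s['eef_pos'][:2]-O; print(np.linalg.norm(v),np.degrees(np.arctan2(v[1],v[0])))
togo([.516,.1715,.088])"
```

```text
time: 3.93
eef_pos: [0.5822, 0.1367, 0.0883]
ee_rot: [-1.414, -2.805, -0.001]
force: [-0.3, 3.2, -0.5]
gripper_width: -0.0
time: 4.35
eef_pos: [0.5983, 0.1136, 0.0884]
ee_rot: [1.769, 2.596, 0.001]
force: [0.8, 2.2, -1.3]
gripper_width: -0.0001
time: 4.68
eef_pos: [0.6049, 0.0974, 0.0884]
ee_rot: [1.967, 2.449, 0.001]
force: [-0.7, -1.2, -0.3]
gripper_width: 0.0001
0.10669145977639645 19.512175967577896
tcp [0.6046 0.0976 0.0883] toolx,y deg 102.6 12.6 F [ 0.3 -0.4  0.2] w 0.0 t 4.73
shift mm [ 91.4 -70.3   0.3] units [ 2.285 -1.758  0.008]
```

View pics/w4.png

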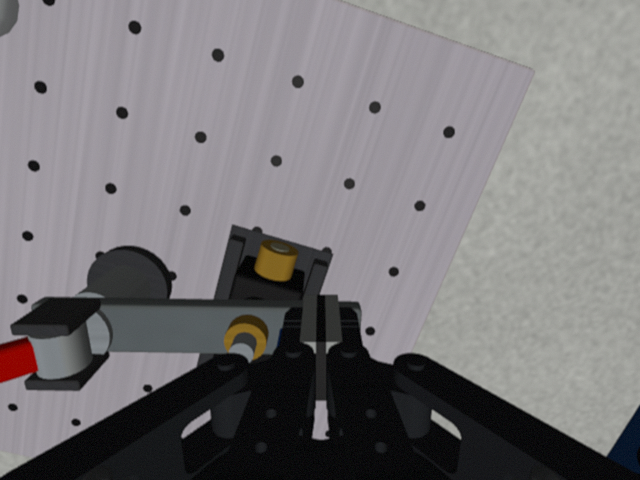

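```bash
python3 -m inch '[{"delta_pos":[-0.14,0.015,0],"yaw":0.5},{"delta_pos":[-0.14,0.015,0],"yaw":0.5},{"delta_pos":[-0.14,0.015,0],"yaw":0.5},{"delta_pos":[-0.14,0.015,0],"yaw":0.5}]'
python3 -m inch '[{"delta_pos":[-0.05,0,0],"yaw":0.2},{"delta_pos":[-0.05,0,0],"yaw":0.2}]'
python3 -m inch '[{"delta_pos":[-0.05,0,0],"yaw":0.1},{"delta_pos":[-0.03,0,0],"yaw":0}]'
python3 -m inch '[{"delta_pos":[-0.03,0,0],"yaw":0},{"delta_pos":[0,0,0],"yaw":0}]'
```

```text
time: 5.07
eef_pos: [0.6097, 0.0764, 0.0883]
ee_rot: [-2.21, -2.232, 0.0]
force: [-1.7, 2.7, -0.3]
gripper_width: 0.0001
time: 5.23
eef_pos: [0.6101, 0.0723, 0.0883]
ee_rot: [2.256, 2.186, 0.001]
force: [1.6, 2.9, -1.3]
gripper_width: -0.0003
time: 5.4
eef_pos: [0.61, 0.0689, 0.0884]
ee_rot: [2.268, 2.173, 0.001]
force: [0.9, 1.7, -0.4]
gripper_width: -0.0004
time: 5.57
eef_pos: [0.6099, 0.0675, 0.0884]
ee_rot: [2.268, 2.173, 0.0]
force: [2.1, 0.6, 0.1]
gripper_width: -0.0004
```

```bash
for i in 1; do python3 -m inch '[{"delta_pos":[-0.03,0,0],"yaw":0},{"delta_pos":[0,0,0],"yaw":0}]'; done
python3 -m inch '[{"delta_pos":[-0.03,0,0],"yaw":0},{"delta_pos":[0,0,0],"yaw":0}]'
python3 -c "
from h import *
snap('wrist','w5')
togo([.516,.1715,.088])"
```

```text
time: 5.73
eef_pos: [0.6098, 0.0671, 0.0884]
ee_rot: [-2.269, -2.172, -0.002]
force: [1.9, 6.9, -0.2]
gripper_width: 0.0001
time: 5.9
eef_pos: [0.6099, 0.067, 0.0884]
ee_rot: [-2.268, -2.172, -0.004]
force: [1.6, 14.8, -1.4]
gripper_width: 0.0001
tcp [0.6099 0.067  0.0884] toolx,y deg 87.5 -2.5 F [ 2.4 14.6 -0.6] w 0.0 t 5.95
shift mm [100.4 -98.3   0.6] units [ 2.509 -2.458  0.015]
```

View pics/w5.png

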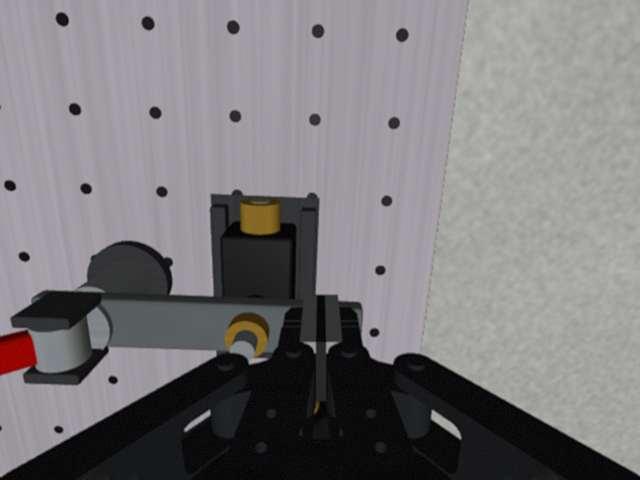

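The finger force rose to 15 N with no motion, so the strap is at its stop. The wrist view shows the foot screw at (245,335), over the module. Next I back off, rise and go over to the lever.

```bash
python3 -m inch '[{"delta_pos":[0.2,0,0],"yaw":0},{"delta_pos":[0.3,0,0],"yaw":0},{"delta_pos":[0.1,0,-0.5],"yaw":0},{"delta_pos":[0,0,-0.8],"yaw":0},{"delta_pos":[0,0,-0.8],"yaw":0}]'
python3 -m inch '[{"delta_pos":[0,0,-0.5],"yaw":0},{"delta_pos":[0.2,0,-0.3],"yaw":0},{"delta_pos":[0.2,0,0],"yaw":0},{"delta_pos":[0.2,0,0],"yaw":0},{"delta_pos":[0,0,0],"yaw":0}]'
python3 - <<'E'
from h import *
s=r.get_state();p,d=snap('wrist','w6'); snap('top','t6');snap('side','s6')
c=r.calibration('wrist');K=c['K'];T=c['T_tool_cam'];M=R.from_rotvec(s['ee_rot']).as_matrix()
hsv=cv2.cvtColor(p,cv2.COLOR_RGB2HSV)
m=((hsv[...,0]<8)|(hsv[...,0]>172))&(hsv[...,1]>140)&(d>0)
v,u=np.nonzero(m);z=d[v,u]
q=np.stack([(u-K[0,2])/K[0,0]*z,(v-K[1,2])/K[1,1]*z,z],1)@T[:3,:3].T+T[:3,3]
w=q@M.T+s['eef_pos']
print(m.sum(),w.mean(0) if m.sum() else 0)
for n in('top','side'):
    z=np.load('pics/%s6.npz'%n[0]);p,d=z['p'],z['d'];hsv=cv2.cvtColor(p,cv2.COLOR_RGB2HSV)
    m=((hsv[...,0]<8)|(hsv[...,0]>172))&(hsv[...,1]>140)
    q=pts(n,d,m); g=np.hypot(*(q[:,:2]-O).T)<.12; q=q[g]; print(n,g.sum(),q.mean(0),q.min(0),q.max(0))
togo([.455,.063,.19])
E
```

```text
time: 6.37
eef_pos: [0.61, 0.0899, 0.1725]
ee_rot: [-2.267, -2.173, 0.004]
force: [0.5, -0.1, 0.4]
gripper_width: -0.0003
time: 6.78
eef_pos: [0.6112, 0.1148, 0.2029]
ee_rot: [-2.267, -2.173, 0.002]
force: [-0.6, 0.4, -0.5]
gripper_width: -0.0001
5049 [0.47784384 0.07056357 0.12441994]
top 13 [0.48701845 0.05501133 0.16454169] [0.46367085 0.03996242 0.08915211] [0.49523827 0.06090053 0.53974712]
side 139 [0.45929544 0.06048374 0.12313225] [0.4318181  0.05079941 0.08712378] [0.49901405 0.07885797 0.14435334]
tcp [0.6113 0.1132 0.203 ] toolx,y deg 87.5 -2.5 F [-0.2 -0.8  0.2] w 0.0 t 6.93
shift mm [ -56.9 -154.    13.3] units [-1.423 -3.85   0.333]
```

View pics/w6.png

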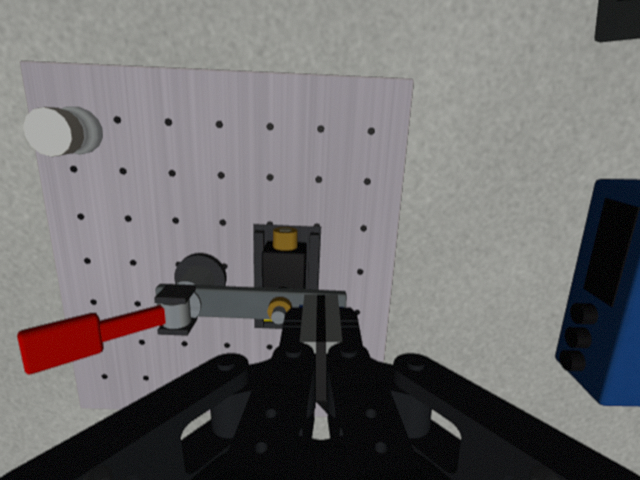

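View pics/t6.png

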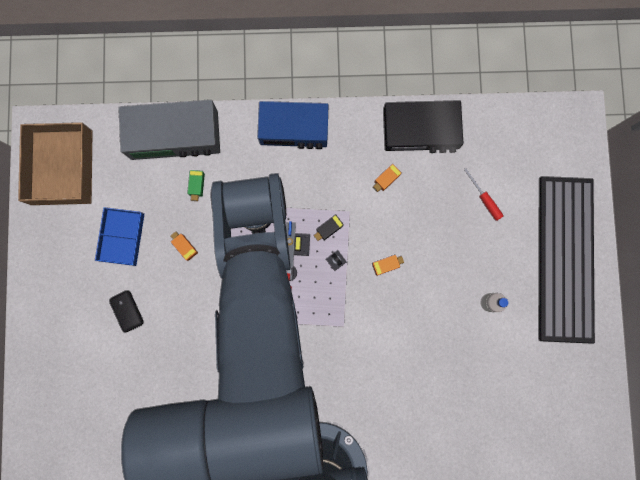

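View pics/s6.png

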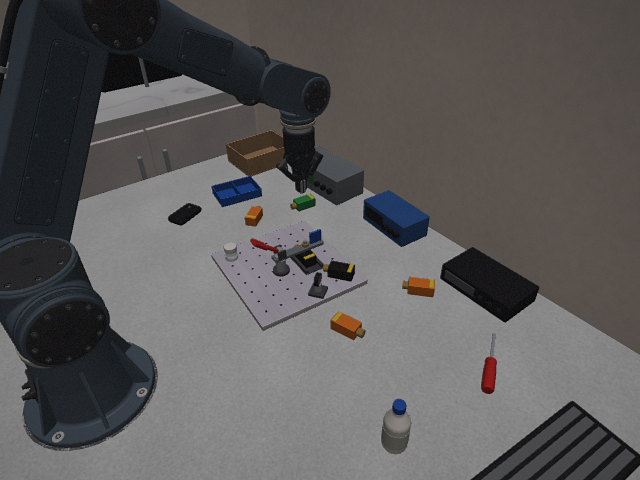

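```bash
python3 -m inch '[{"delta_pos":[-0.1,-0.4,0],"yaw":0},{"delta_pos":[-0.35,-0.8,0],"yaw":0},{"delta_pos":[-0.35,-0.8,0],"yaw":0},{"delta_pos":[-0.35,-0.8,0],"yaw":0},{"delta_pos":[-0.25,-0.8,0],"yaw":0}]'
python3 -m inch '[{"delta_pos":[0,-0.1,0.3],"yaw":0},{"delta_pos":[0,0,0.3],"yaw":0},{"delta_pos":[0,0,0.1],"yaw":0},{"delta_pos":[0,0,0],"yaw":0}]'
python3 - <<'E'
from h import *
p,d=snap('wrist','w7'); p,d=snap('side','s7'); cv2.imwrite('pics/s7c.png',cv2.resize(p[130:310,190:370],None,fx=3.3,fy=3.3,interpolation=2)[...,::-1])
togo([.461,.0635,.175])
E
```

```text
time: 7.35
eef_pos: [0.4636, 0.0625, 0.2035]
ee_rot: [-2.269, -2.171, 0.002]
force: [0.4, 0.1, 0.1]
gripper_width: 0.0002
time: 7.68
eef_pos: [0.4611, 0.0634, 0.1753]
ee_rot: [-2.269, -2.171, 0.003]
force: [0.4, 0.2, -0.1]
gripper_width: 0.0
tcp [0.4618 0.0636 0.1763] toolx,y deg 87.5 -2.5 F [ 1.   0.1 -0.4] w 0.0 t 7.78
shift mm [-0.1 -0.8  1.3] units [-0.003 -0.02   0.033]
```

View pics/w7.png

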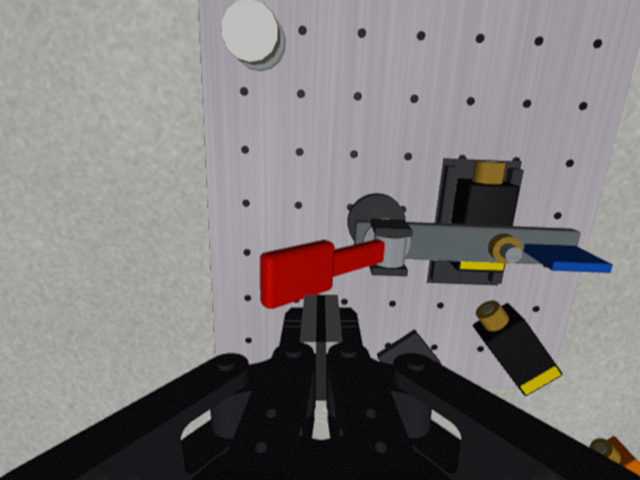

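View pics/s7c.png

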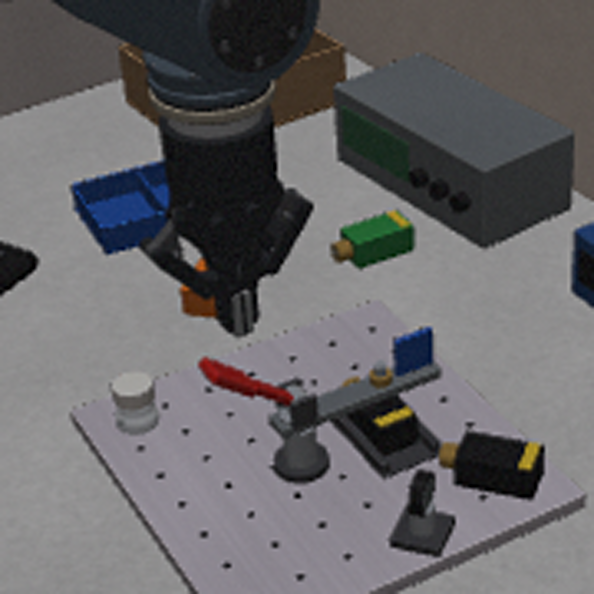

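The fingers are above the lever: paddle at (297,275) in the wrist view, tip at (320,300). I'll measure the paddle in tool coordinates.

```bash
python3 - <<'E'
from h import *
z=np.load('pics/w7.npz');p,d=z['p'],z['d']
c=r.calibration('wrist');K=c['K'];T=c['T_tool_cam']
hsv=cv2.cvtColor(p,cv2.COLOR_RGB2HSV)
m=((hsv[...,0]<8)|(hsv[...,0]>172))&(hsv[...,1]>140)&(d>0)
v,u=np.nonzero(m);z=d[v,u]
q=1e3*(np.stack([(u-K[0,2])/K[0,0]*z,(v-K[1,2])/K[1,1]*z,z],1)@T[:3,:3].T+T[:3,3])
for a in range(-30,45,5):
    g=q[(q[:,1]>=a)&(q[:,1]<a+5)]
    if len(g): print(a,len(g),'x',g[:,0].min().round(1),g[:,0].max().round(1),'z',g[:,2].min().round(1),np.median(g[:,2]).round(1))
E
```

```text
-30 353 x -8.4 18.1 z -47.4 35.6
-25 629 x -68.0 18.2 z -69.8 35.0
-20 630 x -67.6 18.0 z -74.2 38.8
-15 587 x -9.8 18.3 z -77.5 43.0
-10 547 x -9.4 18.3 z -78.0 47.4
-5 528 x -10.0 17.5 z -67.5 51.6
0 444 x -10.2 17.2 z -67.9 55.7
5 270 x -8.3 20.3 z -81.7 60.9
10 229 x -3.7 18.4 z -78.3 65.6
15 211 x -4.1 19.3 z -80.5 69.9
20 198 x -4.0 13.0 z -73.4 74.2
25 188 x -7.0 9.3 z -52.4 78.3
30 187 x -10.6 13.5 z -57.7 82.4
35 58 x -4.6 8.2 z 84.2 85.3
40 3 x 11.9 13.1 z -66.7 -66.1
```

```bash
python3 -m inch '[{"delta_pos":[0.06,0,0.3],"yaw":0},{"delta_pos":[0,0,0.3],"yaw":0},{"delta_pos":[0,0,0.1],"yaw":0},{"delta_pos":[0,0,0.1],"yaw":0},{"delta_pos":[0,-0.05,0.1],"yaw":0}]'
python3 -m inch '[{"delta_pos":[0,-0.05,0.1],"yaw":0},{"delta_pos":[0,-0.05,0.1],"yaw":0}]'
python3 - <<'E'
from h import *
p,d=snap('wrist','w8'); p,d=snap('side','s8'); cv2.imwrite('pics/s8c.png',cv2.resize(p[130:310,190:370],None,fx=3.3,fy=3.3,interpolation=2)[...,::-1])
togo([.441,.0655,.096])
E
```

```text
time: 8.2
eef_pos: [0.4602, 0.0661, 0.1405]
ee_rot: [2.269, 2.172, 0.001]
force: [-0.0, 0.1, -0.4]
gripper_width: -0.0001
time: 8.37
eef_pos: [0.4561, 0.0663, 0.1327]
ee_rot: [2.269, 2.172, 0.002]
force: [-0.4, -0.2, 5.2]
gripper_width: -0.0005
tcp [0.4556 0.0664 0.1323] toolx,y deg 87.5 -2.5 F [ 0.5 -0.3 -0.3] w -0.0 t 8.47
shift mm [ -1.5 -14.6  36.3] units [-0.038 -0.364  0.907]
```

View pics/s8c.png

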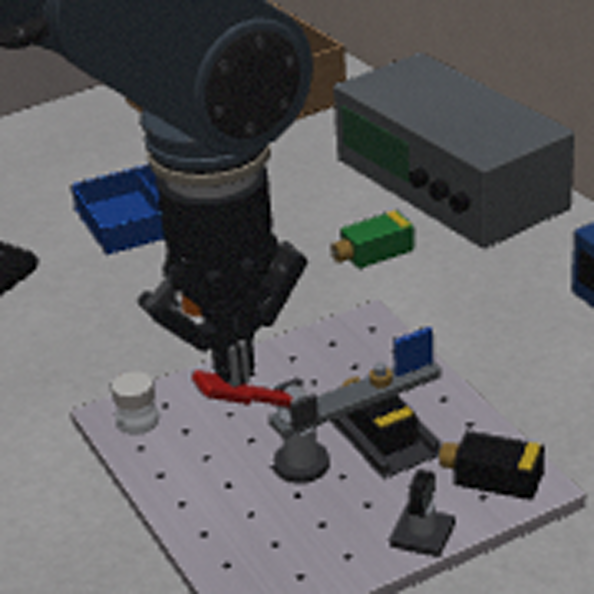

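View pics/w8.png

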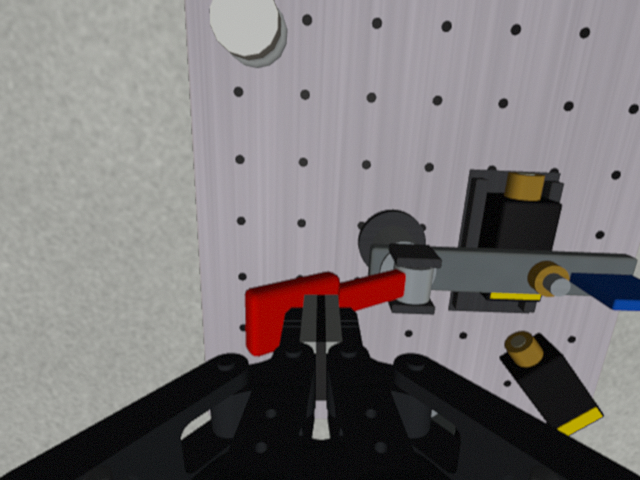

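The fingers are on the paddle, and the lever is already lower (side crop, about (215,385)). I'll keep pressing down and outward.

```bash
python3 -m inch '[{"delta_pos":[0,-0.05,0.1],"yaw":0},{"delta_pos":[0,-0.05,0.1],"yaw":0},{"delta_pos":[0,-0.05,0.1],"yaw":0},{"delta_pos":[0,-0.05,0.1],"yaw":0}]'
python3 -m inch '[{"delta_pos":[0,-0.05,0.1],"yaw":0},{"delta_pos":[0,-0.05,0.1],"yaw":0},{"delta_pos":[0,-0.03,0.1],"yaw":0}]'
python3 -m inch '[{"delta_pos":[0,-0.02,0.1],"yaw":0},{"delta_pos":[0,0,0],"yaw":0}]'
python3 -c "
from h import *
togo([.441,.0655,.096])"
```

```text
time: 8.8
eef_pos: [0.4477, 0.0668, 0.1164]
ee_rot: [2.269, 2.172, 0.001]
force: [0.1, 2.0, 4.7]
gripper_width: 0.0001
time: 9.05
eef_pos: [0.4429, 0.0669, 0.1043]
ee_rot: [2.268, 2.172, 0.002]
force: [3.2, 0.5, 3.6]
gripper_width: -0.0001
time: 9.22
eef_pos: [0.4413, 0.0668, 0.0996]
ee_rot: [-2.269, -2.172, 0.001]
force: [-0.3, -0.1, 0.8]
gripper_width: 0.0003
tcp [0.4413 0.0668 0.0996] toolx,y deg 87.5 -2.5 F [-0.3 -0.1  0.8] w 0.0 t 9.22
shift mm [-1.4 -0.2  3.6] units [-0.034 -0.005  0.09 ]
```

```bash
python3 -m inch '[{"delta_pos":[0,0,0.05],"yaw":0},{"delta_pos":[0,0,0.03],"yaw":0},{"delta_pos":[0,0,0],"yaw":0}]'
python3 -m inch '[{"delta_pos":[0,0,0.03],"yaw":0},{"delta_pos":[0,0,0],"yaw":0}]'
python3 -m inch '[{"delta_pos":[0,0,0.03],"yaw":0},{"delta_pos":[0,0,0],"yaw":0}]'
```

```text
time: 9.47
eef_pos: [0.441, 0.0669, 0.0967]
ee_rot: [-2.269, -2.172, 0.002]
force: [0.1, -1.1, 2.5]
gripper_width: -0.0001
time: 9.63
eef_pos: [0.441, 0.0669, 0.0959]
ee_rot: [-2.268, -2.172, 0.002]
force: [-2.7, -0.4, 8.0]
gripper_width: 0.0003
time: 9.8
eef_pos: [0.4411, 0.0669, 0.0955]
ee_rot: [-2.269, -2.172, 0.002]
force: [-8.1, -0.7, 24.2]
gripper_width: 0.0002
```

Force climbed to 24 N at the predicted height, so the lever is at its hard stop. I'll come clear and check.

```bash
python3 -m inch '[{"delta_pos":[0,0,-0.2],"yaw":0},{"delta_pos":[0,0,-0.6],"yaw":0},{"delta_pos":[0,0,-0.9],"yaw":0},{"delta_pos":[0,0,-0.9],"yaw":0},{"delta_pos":[0,0,-0.9],"yaw":0}]'
python3 -m inch '[{"delta_pos":[0.3,-0.3,-0.3],"yaw":0},{"delta_pos":[0.8,-0.3,-0.2],"yaw":0},{"delta_pos":[0.8,-0.3,0],"yaw":0},{"delta_pos":[0.8,-0.3,0],"yaw":0},{"delta_pos":[0.8,-0.3,0],"yaw":0}]'
python3 -m inch '[{"delta_pos":[0.8,-0.3,0],"yaw":0},{"delta_pos":[0.8,-0.3,0],"yaw":0},{"delta_pos":[0.8,-0.3,0],"yaw":0},{"delta_pos":[0.8,-0.3,0],"yaw":0},{"delta_pos":[0.8,-0.3,0],"yaw":0}]'
python3 -m inch '[{"delta_pos":[0.8,-0.3,0],"yaw":0},{"delta_pos":[0.6,0,0],"yaw":0},{"delta_pos":[0.3,0,0],"yaw":0},{"delta_pos":[0,0,0],"yaw":0}]'
python3 - <<'E'
from h import *
p,d=snap('top','t9'); cv2.imwrite('pics/t9c.png',cv2.resize(p[195:335,210:360],None,fx=4,fy=4,interpolation=2)[...,::-1])
a=np.load('pics/top1.npz')['p'].astype(int)
df=(np.abs(a-p).max(2)>60).astype(np.uint8)
n,_,st,_=cv2.connectedComponentsWithStats(df)
for s in st[1:]:
    if s[4]>6: print(s)
p,d=snap('side','s9'); cv2.imwrite('pics/s9c.png',cv2.resize(p[200:330,200:370],None,fx=4.6,fy=4.6,interpolation=2)[...,::-1])
hsv=cv2.cvtColor(p,cv2.COLOR_RGB2HSV);m=((hsv[...,0]<8)|(hsv[...,0]>172))&(hsv[...,1]>140)
q=pts('side',d,m);q=q[np.hypot(*(q[:,:2]-O).T)<.12];print(np.percentile(q,[5,50,95],axis=0).round(3))
togo([.44,.3,.25])
E
```

```text
time: 10.22
eef_pos: [0.4407, 0.0668, 0.2359]
ee_rot: [-2.268, -2.172, 0.003]
force: [1.0, 0.9, -0.0]
gripper_width: -0.0
time: 10.63
eef_pos: [0.3866, 0.2105, 0.2546]
ee_rot: [-2.27, -2.172, 0.001]
force: [1.0, -0.2, 0.0]
gripper_width: -0.0001
time: 11.05
eef_pos: [0.3336, 0.3731, 0.2542]
ee_rot: [2.269, 2.173, -0.003]
force: [1.1, -0.3, -0.1]
gripper_width: -0.0
time: 11.38
eef_pos: [0.3251, 0.4419, 0.2538]
ee_rot: [-2.267, -2.175, 0.002]
force: [0.7, 0.2, 0.1]
gripper_width: 0.0004
[286 221  10  14  84]
[286 238   7   7  37]
[285 249   9   2  17]
[241 251  42  22 332]
[284 256  10   8  64]
[280 270  36  39 517]
[    1   322   201   158 17361]
[302 460  11   6  17]
[353 461  14  13  36]
[366 477   4   3   7]
[[0.415 0.055 0.08 ]
 [0.444 0.063 0.086]
 [0.489 0.077 0.089]]
tcp [0.3254 0.4398 0.254 ] toolx,y deg 87.5 -2.5 F [ 0.1 -1.6 -0.3] w -0.0 t 11.48
shift mm [-134.7  120.5    4.1] units [-3.368  3.012  0.102]
```

View pics/t9c.png

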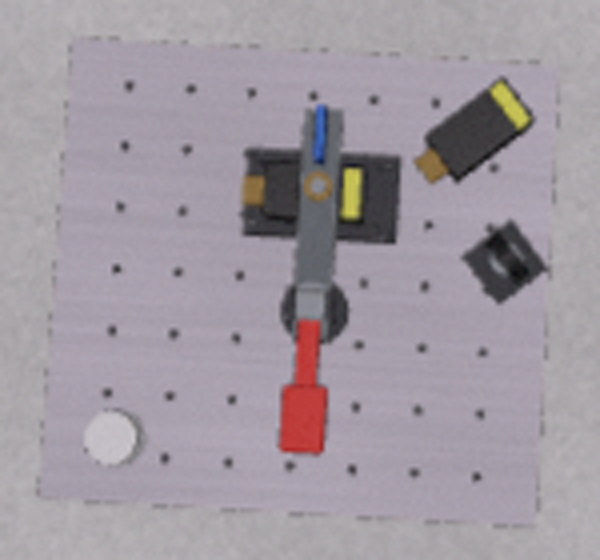

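View pics/s9c.png

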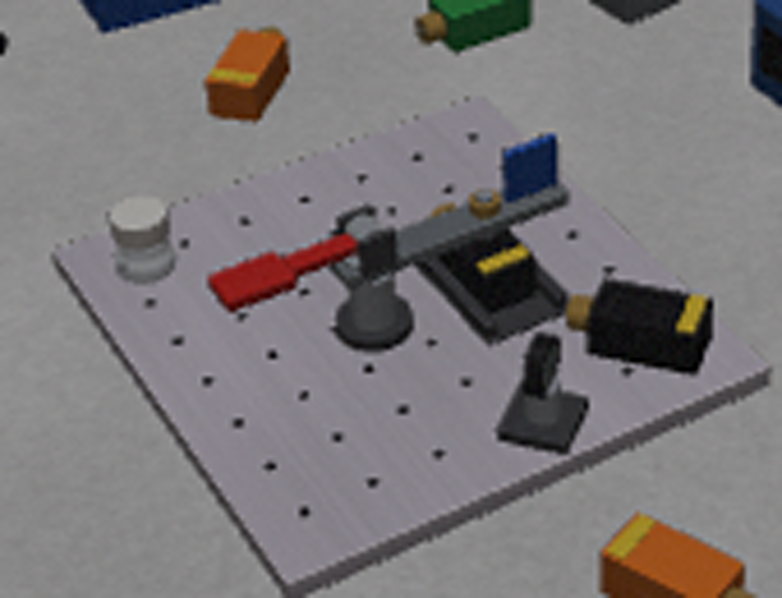

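The top view shows the strap along +x over the module, with the lever in line behind it. The side view shows the lever level at z of about 0.086. Only the strap, the lever and the robot arm differ from the first picture, so I'm handing in.

```bash
python3 -c "
from h import *
print(r.job_done())"
```

```text
the job is handed in; nothing more can be done
None
```

The strap now rests against its stop over the laser module, the red cam lever is fully down, and the job is handed in with the arm clear. It took about 11.5 s of the 51 s allowed.

- **Strap:** I pushed the blue fin round with the shut fingers. At the end the force rose to about 15 N with no further movement, so I took that as the hard stop.
- **Lever:** I pressed the paddle down until the force rose to about 24 N at the expected height. After I backed away, the side camera still showed the lever level, at about z = 86 mm (expected 85 mm).
- **Other things on the bench:** comparing the first and last top views, only the strap, the lever and the robot arm had changed. The laser module is still in its nest, and the spare module, lens mount and jar have not moved.
- **Disagreement:** the wrist camera put the paddle about 2 mm farther to the side than the side camera did. I aimed between the two, and it made no difference to the result.
- **Not checked directly:** no camera could see the rubber foot touching the module. I inferred the clamping from the lever being fully down.

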